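Hang two condiment pots level on a balance rack

ROBOT

A 7-joint arm with a two-finger parallel gripper is mounted at the origin on a cart in front of the work surface, level with it; the furniture and walls round the work are solid. World frame = base frame: x ahead of the robot, y to its left, z up, the work surface at z = 0. Lengths are in mm, angles in rad, forces in N, time in s.
With the tool pointing down it reaches from about 425 to 800 mm from the base axis. Payload 8.3 kg.
Tool frame: the origin (TCP) lies at the very end of the fingers, on their centre line; the grasp point (between the pads) lies 19 mm behind it; z points along the fingers, y is the line along which they close (so a half turn about z gives the same grasp; the last joint's range is limited). The gripper opens to 85 mm and grips with 20 to 120 N. Pads are 22 mm wide; open, the fingers measure 114 mm over their backs; the gripper's body (76 mm by 85 mm) begins 54 mm behind the grasp point. The pads swing forward as they close: fully open they stand 13 mm farther back than shut.
Start: joints at [-1.252, 0.383, 0.016, 1.37, -0.006, 1.388, -0.046], TCP at [232.817, 579.999, 231.279] pointing down, gripper open.
Joint ranges: [-2.95, 2.95], [-0.25, 2.06], [-1.52, 1.56], [0.18, 2.33], [-1.44, 4.58], [0.02, 2.06], [-3.01, 3.01]. Speed limits (rad/s): [2.39, 2.39, 3.01, 3.01, 3.14, 3.14, 3.14].

INTERFACE

Orientations are given as a rotation vector (axis times angle).
In Python, from plant import bot, optics gives the robot as it stands.
- The arm moves only by the tool carry_out, never from a script. Its argument "rows" is a list of rows, each an object of numbers: "rx", "ry", "rz": the turn, a rotation vector about the world's x, y, z normalised to -1 to 1, where 1 is pi rad; "tx", "ty", "tz": the shift along the world's x, y, z normalised to -1 to 1, where 1 is 600 mm; "grip": the opening, from 0 (shut) to 1 (fully open). A call has 1 to 8 rows; each row is the pose to reach, as a shift and turn from the pose commanded when the call began, turning the shorter way round; what a row does not reach only later rows make up. A row lasts 1/10 s, in which the tool goes at most 50 mm and 8.59 degrees, less where a joint would pass 70% of its speed; a pose out of reach is approached as far as the arm can. A call with a number of a shift or a turn outside -1 to 1 is refused whole. A call with a gripper value outside its range is refused whole. The fingers move at their own pace and stop on an object; the grip force is fixed at half the most. Time passes only in rows, so rows that repeat a pose let the fingers close. It gives the time, the measured TCP pose, the force, the opening and the grip force at its end, in the units of the state.
- bot.read_state(): the state, without advancing time (a new reading comes with each control period).
- optics.read_camera(name): name is "side" or "top" or "wrist"; returns a dict with "image" (420x560x3 uint8, red, green, blue), "fx", "fy", "cx", "cy" (pixels), "camera_from_world" (4x4, takes a point from world to camera coordinates). Camera axes: x right, y up, looking along -z (the intrinsics and any distortion apply to the point x, -y, -z); pixel columns grow to the right and rows downward; lengths in mm; the calibration is good to about 2 mm. A picture is of the moment at which its call begins. There is no depth.
- bot.finish_job(): hands the job in; it is judged then, once.
The state is a dict: "clock": time; "joints": joint angles; "qd": joint speeds; "joint_efforts": joint torques, N m; "ee_pos": TCP position; "tool_rot": TCP orientation; "wrist_force": force on the tool from outside, world axes, zero at the start; "torque": the same for the moment, N m; "grip_width": finger opening in mm; "grasp_force": force on a finger pad.
Only numpy, scipy, OpenCV 4.12 (cv2) and the standard library are available. Lean on these libraries where they do the work, as an engineer would, in place of code of your own. Each camera call takes 0.05 s, during which the arm holds its last target. There are 200 camera calls.

TASK

Three white condiment pots with wire loops stand along the front of the worktop, two small alike ones and a taller one. Hang the two small ones by their loops on the balance rack, one on the left hook and one on the right, so that the bar is level in the end and both pots hang still.

Things in the scene. Friction and masses are not known exactly. Their poses are not given: they have to be found in the camera images.
- pot_a: small white pot, 56 mm wide, rim 50 mm up, 150 g; origin centre of underside, z up. Over it a 6 mm steel wire loop in its y-z plane, uprights at y +/-26 mm, sloping to a peak: the hole (a hook goes through along the pot's x, either way round) is 46 mm wide, from z 50 to 91 mm under the peak. On the peak a round wooden grip, 18 mm wide, z 95 to 142 mm: grasp from above near z 125 mm
- pot_b: the other small white pot, same size, weight, loop, grip, origin and axes as pot_a; a taller pot (187 mm with its grip) is not wanted and not listed
- hook_left (a point): left (+y) hook of the bar: 8 mm rod, 58 mm out of the bar's front face to the robot; bent-up tip tops 13 mm above the rod's axis. Point: on the rod's axis, 31 mm from the tip and 27 mm from that face. Axes turn with the bar: x from tip to bar, y along the bar to its left end, z up. Rod axis 170 mm above the worktop when level. A hung pot's underside is 86 mm below the rod's axis
- hook_right (a point): right (-y) hook, the same as hook_left, 260 mm from it. The wooden bar (18 mm deep, 310 long, 22 high, at rod height) pivots at its middle about x on a post behind it. Empty or evenly loaded it settles level by itself; one pot alone tips it to a stop at 0.17 rad: its hook sinks 22 mm, the other rises 22 mm

How it is judged (in metres and radians):
At the end, for the whole second after the job is handed in: One small pot hangs by its loop on each hook (either pot on either hook): its underside 66 to 106 mm below the hook rod and its centre within 40 mm of the hook point in plan; the bar is level within 5 degrees, the pots upright within 15 degrees and slower than 80 mm/s ((((horizontal distance between pot_a and hook_left below 0.04 m and z of pot_a in the frame of hook_left between -0.106 and -0.066 m) and (horizontal distance between pot_b and hook_right below 0.04 m and z of pot_b in the frame of hook_right between -0.106 and -0.066 m)) or ((horizontal distance between pot_b and hook_left below 0.04 m and z of pot_b in the frame of hook_left between -0.106 and -0.066 m) and (horizontal distance between pot_a and hook_right below 0.04 m and z of pot_a in the frame of hook_right between -0.106 and -0.066 m))) and angle between hook_left's own z axis and vertical below 0.09 rad and angle between each of pot_a, pot_b's own z axis and vertical below 0.26 rad and linear speed of each of pot_a, pot_b below 0.08 m/s); the robot touches nothing.
It also fails if it takes over 61 s, if anything falls off the work surface, if the arm or the gripper's body presses on something with over 40 N, if the wrist force passes 120 N, or if a joint passes its speed limit or range.

## Working session

There is one attempt and no reset: what is moved stays moved. The work goes in short steps, Python scripts to look and compute and a tool call to move; the robot and the scene stay as the last step left them, time stands still between calls to the robot, and variables do not carry over. Pictures are saved under pics/ and viewed, at most 10 in all, crops included, and the job is handed in when it is done.

Besides the shell and the picture viewer there is one more tool, called after "Emit:" as name([rows], argument=value, ...), one row to a line, values as JSON. carry_out: Moves the arm, as the interface text tells. Scaled input: -1 to 1 covers 600 mm each way for a shift and pi rad each way for a turn. Its arguments: {"type":"object","properties":{"rows":{"type":"array","items":{"type":"object","properties":{"rx":{"type":"number"},"ry":{"type":"number"},"rz":{"type":"number"},"tx":{"type":"number"},"ty":{"type":"number"},"tz":{"type":"number"},"grip":{"type":"number"}}}}},"required":["rows"]}

```bash
mkdir -p pics; cat > h.py <<'E'
import numpy as np,cv2
from plant import bot,optics
def shot(n,f=None):
    c=optics.read_camera(n)
    if f: cv2.imwrite('pics/'+f,c['image'][:,:,::-1])
    return c
def ray(c,u,v):
    T=np.array(c['camera_from_world']);R=T[:3,:3];o=-R.T@T[:3,3]
    d=R.T@np.array([(u-c['cx'])/c['fx'],-(v-c['cy'])/c['fy'],-1]);return o,d
def onz(c,u,v,z):
    o,d=ray(c,u,v);return o+d*(z-o[2])/d[2]
def proj(c,p):
    q=np.array(c['camera_from_world'])@np.r_[p,1];return c['cx']+c['fx']*q[0]/-q[2],c['cy']-c['fy']*q[1]/-q[2]
def tri(l):
    A=0;b=0
    for c,u,v in l:
        o,d=ray(c,u,v);d/=np.linalg.norm(d);P=np.eye(3)-np.outer(d,d);A=A+P;b=b+P@o
    return np.linalg.solve(A,b)
E
python3 - <<'E'
from h import *
a=shot('top');b=shot('side')
import pickle;pickle.dump((a,b),open('ab.pkl','wb'))
for c in (a,b):print({k:c[k] for k in c if k!='image'})
cv2.imwrite('pics/a.png',a['image'][:,:,::-1]);cv2.imwrite('pics/b.png',b['image'][:,:,::-1])
print(bot.read_state())
E
```

```text
{'fx': 407.4602999479997, 'fy': 407.4602999479997, 'cx': 282.4258934024986, 'cy': 218.97375401367663, 'camera_from_world': array([[-2.34042013e-02, -9.99669281e-01, -1.06570144e-02,
         2.43950536e+01],
       [ 9.91580299e-01, -2.45702134e-02,  1.27140930e-01,
        -5.25280635e+02],
       [-1.27360727e-01, -7.59165363e-03,  9.91827410e-01,
        -1.20454206e+03],
       [ 0.00000000e+00,  0.00000000e+00,  0.00000000e+00,
         1.00000000e+00]])}
{'fx': 491.57657561029544, 'fy': 491.57657561029544, 'cx': 278.58950663470245, 'cy': 209.81748074057816, 'camera_from_world': array([[ 9.99297647e-01, -3.46360470e-02,  1.43023273e-02,
        -5.14616492e+02],
       [ 1.05043209e-02,  6.25285375e-01,  7.80325482e-01,
        -1.07518384e+02],
       [-3.59704262e-02, -7.79627182e-01,  6.25210033e-01,
        -1.19522981e+03],
       [ 0.00000000e+00,  0.00000000e+00,  0.00000000e+00,
         1.00000000e+00]])}
{'clock': 0.1, 'joints': array([-1.25193323,  0.38418023,  0.01638536,  1.37102781, -0.00628527,
        1.38819168, -0.04648963]), 'qd': array([ 0.00012312, -0.00242397,  0.00027606, -0.00242255,  0.00031091,
        0.00153367, -0.0005604 ]), 'joint_efforts': array([ 3.38461621e-03, -6.29130292e+01,  8.47637672e-01, -3.72764647e+01,
        1.67239521e-02,  1.03152171e-02, -2.72883403e-05]), 'ee_pos': array([232.65842778, 579.60576475, 230.37227033]), 'tool_rot': array([-5.95878486e-01, -3.08426701e+00,  2.72224229e-03]), 'wrist_force': array([ 0.35928756, -0.45161939,  0.6141695 ]), 'torque': array([-0.00630452,  0.07082682,  0.04262104]), 'grasp_force': 0.0, 'grip_width': 85.33673566604203}
```

View pics/a.png

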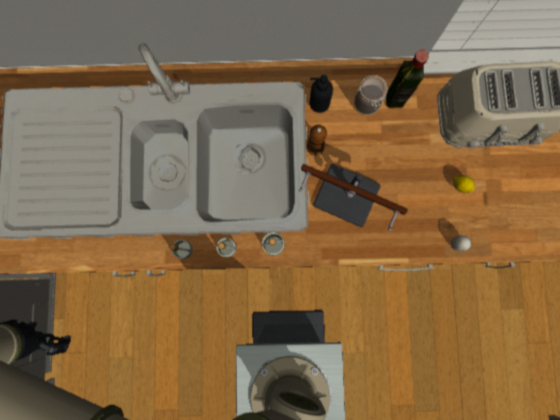

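View pics/b.png

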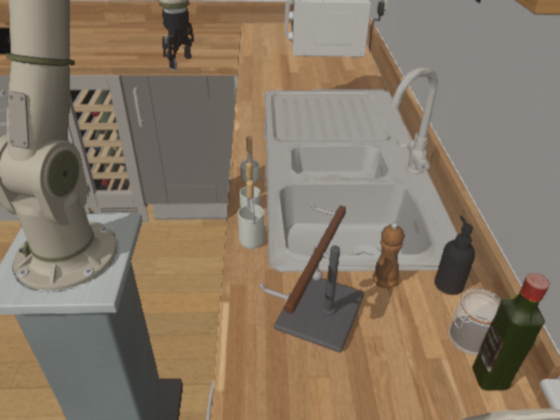

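The top view shows pots at about (182,249), (227,246) and (273,243), with the bar from (305,168) to (405,210). Next I'll take enlarged crops.

```bash
python3 - <<'E'
from h import *
import pickle
a,b=pickle.load(open('ab.pkl','rb'))
A=a['image'][150:270,160:420,::-1];B=b['image'][125:345,220:370,::-1]
A=cv2.resize(A,None,fx=3,fy=3,interpolation=cv2.INTER_CUBIC);B=cv2.resize(B,None,fx=2.7,fy=2.7,interpolation=cv2.INTER_CUBIC)
cv2.imwrite('pics/a2.png',A);cv2.imwrite('pics/b2.png',B)
E
```

```text
(no output)
```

View pics/a2.png

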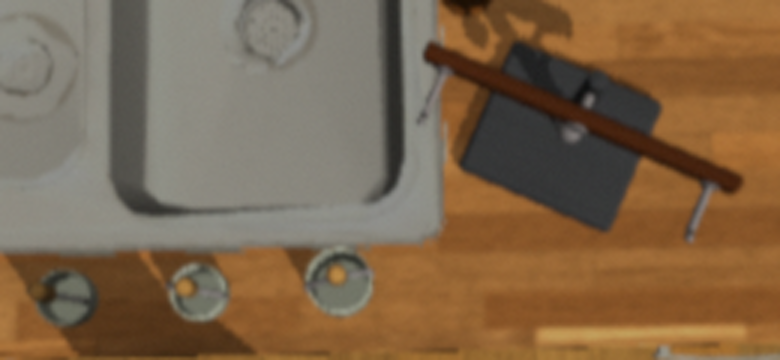

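View pics/b2.png

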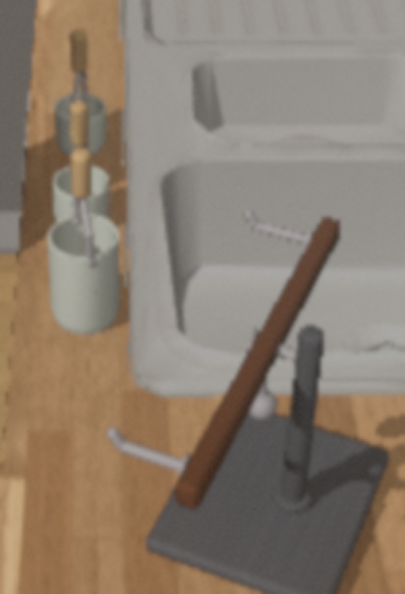

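```bash
python3 - <<'E'
from h import *
import pickle
np.set_printoptions(precision=1,suppress=True)
a,b=pickle.load(open('ab.pkl','rb'))
A=lambda u,v:(u/3+160-.33,v/3+150-.33)
B=lambda u,v:(u/2.7+220-.3,v/2.7+125-.3)
for n,p,z in [('p1',(67,298),50),('p2',(198,292),50),('tall',(340,281),92),('grip1',(39,292),142),('grip2',(183,286),142),('barL',(430,50),181),('barR',(738,183),181),('tipL',(421,122),180),('tipR',(689,240),180),('rootL',(446,68),172),('rootR',(709,183),172),('w1a',(40,296),60),('w1b',(95,300),60),('w2a',(172,286),60),('w2b',(226,293),60)]:
    print(n,onz(a,*A(*p),z))
print('tri tips',tri([(a,*A(421,122)),(b,*B(248,216))]),tri([(a,*A(689,240)),(b,*B(114,436))]))
print('tri grips',tri([(a,*A(39,292)),(b,*B(78,34))]),tri([(a,*A(183,286)),(b,*B(79,105))]),tri([(a,*A(336,273)),(b,*B(81,155))]))
print('roots',tri([(a,*A(446,68)),(b,*B(308,240))]),tri([(a,*A(709,183)),(b,*B(185,467))]))
E
```

```text
p1 [440.9 312.7  50. ]
p2 [443.7 182.5  50. ]
tall [448.3  40.   92. ]
grip1 [441.5 315.  142. ]
grip2 [443.8 182.6 142. ]
barL [649.6 -48.7 181. ]
barR [ 521.  -319.2  181. ]
tipL [583.7 -38.7 180. ]
tipR [ 471.2 -273.1  180. ]
rootL [634.7 -63.2 172. ]
rootR [ 522.9 -295.9  172. ]
w1a [442.9 336.8  60. ]
w1b [437.7 282.5  60. ]
w2a [449.6 206.6  60. ]
w2b [441.4 153.4  60. ]
tri tips [583.9 -38.8 175.5] [ 472.3 -274.5  174.3]
tri grips [441. 316. 138.] [443.5 183.1 137.9] [448.4  40.4 181.1]
roots [632.4 -63.3 170.2] [ 521.4 -297.   168.2]
```

Emit:
carry_out([
  {"tx": 0.351,"ty": -0.662,"tz": 0.03,"rz": 0.072,"grip": 1},
  {"tx": 0.351,"ty": -0.662,"tz": 0.03,"rz": 0.072,"grip": 1},
  {"tx": 0.351,"ty": -0.662,"tz": 0.03,"rz": 0.072,"grip": 1},
  {"tx": 0.351,"ty": -0.662,"tz": 0.03,"rz": 0.072,"grip": 1},
  {"tx": 0.351,"ty": -0.662,"tz": 0.03,"rz": 0.072,"grip": 1},
  {"tx": 0.351,"ty": -0.662,"tz": 0.03,"rz": 0.072,"grip": 1},
  {"tx": 0.351,"ty": -0.662,"tz": 0.03,"rz": 0.072,"grip": 1},
  {"tx": 0.351,"ty": -0.662,"tz": 0.03,"rz": 0.072,"grip": 1},
])

```text
invalid input at $.rows[0]: expected keys rx, ry, rz, tx, ty, tz, grip
```

Emit:
carry_out([
  {"tx": 0.351,"ty": -0.662,"tz": 0.03,"rx": 0,"ry": 0,"rz": 0.072,"grip": 1},
  {"tx": 0.351,"ty": -0.662,"tz": 0.03,"rx": 0,"ry": 0,"rz": 0.072,"grip": 1},
  {"tx": 0.351,"ty": -0.662,"tz": 0.03,"rx": 0,"ry": 0,"rz": 0.072,"grip": 1},
  {"tx": 0.351,"ty": -0.662,"tz": 0.03,"rx": 0,"ry": 0,"rz": 0.072,"grip": 1},
  {"tx": 0.351,"ty": -0.662,"tz": 0.03,"rx": 0,"ry": 0,"rz": 0.072,"grip": 1},
  {"tx": 0.351,"ty": -0.662,"tz": 0.03,"rx": 0,"ry": 0,"rz": 0.072,"grip": 1},
  {"tx": 0.351,"ty": -0.662,"tz": 0.03,"rx": 0,"ry": 0,"rz": 0.072,"grip": 1},
  {"tx": 0.351,"ty": -0.662,"tz": 0.03,"rx": 0,"ry": 0,"rz": 0.072,"grip": 1},
])

```text
clock: 0.9
ee_pos: [420.4, 224.8, 247.2]
tool_rot: [-0.244, -3.132, -0.0]
wrist_force: [1.2, 0.3, 0.7]
grip_width: 85.7
grasp_force: 0.0
```

Emit:
carry_out([
  {"tx": 0.038,"ty": -0.07,"tz": -0.02,"rx": 0,"ry": 0,"rz": 0,"grip": 1},
  {"tx": 0.038,"ty": -0.07,"tz": -0.02,"rx": 0,"ry": 0,"rz": 0,"grip": 1},
  {"tx": 0.038,"ty": -0.07,"tz": -0.02,"rx": 0,"ry": 0,"rz": 0,"grip": 1},
])

```text
clock: 1.2
ee_pos: [442.9, 183.6, 234.8]
tool_rot: [-0.249, -3.131, 0.001]
wrist_force: [0.5, 0.8, 0.1]
grip_width: 85.4
grasp_force: 0.0
```

```bash
python3 - <<'E'
from h import *
import pickle
np.set_printoptions(precision=1,suppress=True)
c=shot('wrist','w1.png');pickle.dump(c,open('w1.pkl','wb'))
s=bot.read_state();print(s['ee_pos'],s['tool_rot'])
for p in [(443.5,183,138),(443.5,183,95),(443.5,183,50)]:print(proj(c,p))
E
```

```text
[442.4 185.1 235. ] [-0.2 -3.1  0. ]
(np.float64(274.39348350849343), np.float64(217.49345560325756))
(np.float64(274.644886420886), np.float64(200.39702882539666))
(np.float64(274.84235663360624), np.float64(186.96824631666428))
```

View pics/w1.png

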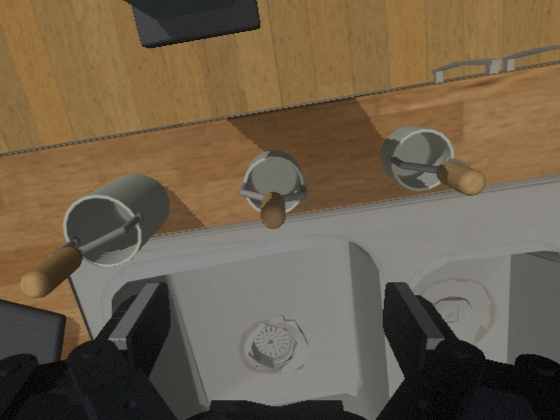

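The wrist view shows pot 2's grip top at (272,218), its rim centre at (274,187) and its loop shoulders at (243,190) and (305,193). For pot 1 the rim is at (419,160) and the grip top at (468,180).

```bash
python3 - <<'E'
from h import *
import pickle
np.set_printoptions(precision=1,suppress=True)
c=pickle.load(open('w1.pkl','rb'))
p,q=onz(c,243,190,58),onz(c,305,193,58);d=p-q;print(p,q,np.degrees(np.arctan2(-d[0],d[1])),np.linalg.norm(d))
print(onz(c,272,219,140),onz(c,274,187,50),onz(c,468,180,140),onz(c,419,160,50))
p,q=onz(c,389,163,58),onz(c,448,167,58);d=p-q;print(p,q,np.degrees(np.arctan2(-d[0],d[1])))
E
```

```text
[439.9 155.   58. ] [451.3 209.   58. ] 168.0671296345048 55.20402248988257
[443.7 181.3 140. ] [443.4 182.2  50. ] [437.3 312.4 140. ] [439.4 313.3  50. ]
[436.1 284.6  58. ] [447.8 335.1  58. ] 167.04282393117495
```

Emit:
carry_out([
  {"tx": 0.0015,"ty": -0.004,"tz": -0.07,"rx": 0,"ry": 0,"rz": 0,"grip": 1},
  {"tx": 0.0015,"ty": -0.004,"tz": -0.14,"rx": 0,"ry": 0,"rz": 0,"grip": 1},
  {"tx": 0.0015,"ty": -0.004,"tz": -0.19,"rx": 0,"ry": 0,"rz": 0,"grip": 1},
  {"tx": 0.0015,"ty": -0.004,"tz": -0.215,"rx": 0,"ry": 0,"rz": 0,"grip": 1},
  {"tx": 0.0015,"ty": -0.004,"tz": -0.215,"rx": 0,"ry": 0,"rz": 0,"grip": 0},
  {"tx": 0.0015,"ty": -0.004,"tz": -0.215,"rx": 0,"ry": 0,"rz": 0,"grip": 0},
  {"tx": 0.0015,"ty": -0.004,"tz": -0.215,"rx": 0,"ry": 0,"rz": 0,"grip": 0},
  {"tx": 0.0015,"ty": -0.004,"tz": -0.215,"rx": 0,"ry": 0,"rz": 0,"grip": 0},
])

```text
clock: 2.05
ee_pos: [444.4, 183.2, 107.5]
tool_rot: [0.243, 3.13, 0.002]
wrist_force: [0.4, 0.4, 0.5]
grip_width: 28.3
grasp_force: 0.0
```

Emit:
carry_out([
  {"tx": 0,"ty": 0,"tz": 0,"rx": 0,"ry": 0,"rz": 0,"grip": 0},
  {"tx": 0,"ty": 0,"tz": 0,"rx": 0,"ry": 0,"rz": 0,"grip": 0},
  {"tx": 0,"ty": 0,"tz": 0,"rx": 0,"ry": 0,"rz": 0,"grip": 0},
  {"tx": 0,"ty": 0,"tz": 0,"rx": 0,"ry": 0,"rz": 0,"grip": 0},
])

```text
clock: 2.45
ee_pos: [444.4, 182.2, 107.3]
tool_rot: [0.245, 3.131, 0.001]
wrist_force: [0.1, -2.5, 5.8]
grip_width: 16.3
grasp_force: 58.5
```

Emit:
carry_out([
  {"tx": 0,"ty": 0,"tz": 0.05,"rx": 0,"ry": 0,"rz": 0,"grip": 0},
  {"tx": 0,"ty": 0,"tz": 0.12,"rx": 0,"ry": 0,"rz": 0,"grip": 0},
  {"tx": 0,"ty": 0,"tz": 0.2,"rx": 0,"ry": 0,"rz": 0,"grip": 0},
  {"tx": 0,"ty": 0,"tz": 0.28,"rx": 0,"ry": 0,"rz": 0,"grip": 0},
  {"tx": 0,"ty": 0,"tz": 0.34,"rx": 0,"ry": 0,"rz": 0,"grip": 0},
  {"tx": 0,"ty": 0,"tz": 0.38,"rx": 0,"ry": 0,"rz": 0,"grip": 0},
  {"tx": 0,"ty": -0.04,"tz": 0.39,"rx": 0,"ry": 0,"rz": -0.02,"grip": 0},
  {"tx": 0,"ty": -0.1,"tz": 0.39,"rx": 0,"ry": 0,"rz": -0.04,"grip": 0},
])

```text
clock: 3.25
ee_pos: [443.8, 123.4, 341.2]
tool_rot: [0.439, 3.109, 0.002]
wrist_force: [0.4, -0.5, -2.7]
grip_width: 16.4
grasp_force: 58.9
```

Emit:
carry_out([
  {"tx": 0,"ty": -0.07,"tz": 0,"rx": 0,"ry": 0,"rz": -0.02,"grip": 0},
  {"tx": 0,"ty": -0.15,"tz": 0,"rx": 0,"ry": 0,"rz": -0.04,"grip": 0},
  {"tx": 0,"ty": -0.23,"tz": 0,"rx": 0,"ry": 0,"rz": -0.04,"grip": 0},
  {"tx": 0,"ty": -0.31,"tz": 0,"rx": 0,"ry": 0,"rz": -0.04,"grip": 0},
  {"tx": 0,"ty": -0.39,"tz": 0,"rx": 0,"ry": 0,"rz": -0.04,"grip": 0},
  {"tx": -0.01,"ty": -0.47,"tz": 0,"rx": 0,"ry": 0,"rz": -0.04,"grip": 0},
  {"tx": -0.02,"ty": -0.54,"tz": 0,"rx": 0,"ry": 0,"rz": -0.04,"grip": 0},
  {"tx": -0.022,"ty": -0.6,"tz": 0,"rx": 0,"ry": 0,"rz": -0.04,"grip": 0},
])

```text
clock: 4.05
ee_pos: [428.5, -240.7, 340.3]
tool_rot: [0.641, 3.075, 0.001]
wrist_force: [1.0, 0.3, -2.2]
grip_width: 16.4
grasp_force: 59.0
```

Emit:
carry_out([
  {"tx": 0.002,"ty": -0.022,"tz": -0.07,"rx": 0,"ry": 0,"rz": 0,"grip": 0},
  {"tx": 0.002,"ty": -0.022,"tz": -0.14,"rx": 0,"ry": 0,"rz": 0,"grip": 0},
  {"tx": 0.002,"ty": -0.022,"tz": -0.19,"rx": 0,"ry": 0,"rz": 0,"grip": 0},
  {"tx": 0.002,"ty": -0.022,"tz": -0.22,"rx": 0,"ry": 0,"rz": 0,"grip": 0},
  {"tx": 0.002,"ty": -0.022,"tz": -0.22,"rx": 0,"ry": 0,"rz": 0,"grip": 0},
])

```text
clock: 4.55
ee_pos: [429.4, -250.1, 205.5]
tool_rot: [-0.636, -3.071, -0.001]
wrist_force: [-0.5, -0.0, -1.7]
grip_width: 16.5
grasp_force: 58.9
```

```bash
python3 - <<'E'
from h import *
import pickle
np.set_printoptions(precision=1,suppress=True)
c=shot('wrist');b=shot('side');t=shot('top');pickle.dump((c,b,t),open('w2.pkl','wb'))
s=bot.read_state();print(s['ee_pos'],s['tool_rot'])
for n,p in [('tip',(471,-273,176)),('hook',(497.5,-286,170)),('peak',(430,-254,198))]:print(n,proj(c,p),proj(b,p),proj(t,p))
S=cv2.resize(b['image'][225:345,200:350],None,fx=2.6,fy=2.6,interpolation=2)
T=cv2.resize(t['image'][190:280,320:440],None,fx=3.25,fy=3.25,interpolation=2)
W=cv2.resize(c['image'],(400,300));im=np.zeros((600,800,3),np.uint8)
im[:312,:390]=S;im[:292,400:790]=T[:292];im[300:,400:]=W
cv2.imwrite('pics/m2.png',im[:,:,::-1])
E
```

```text
[ 431.9 -251.2  209.4] [ 0.6  3.1 -0. ]
tip (np.float64(266.80909780183634), np.float64(337.69477754230957)) (np.float64(260.91498853257514), np.float64(284.9590907889244)) (np.float64(388.9472703965825), np.float64(229.89603527848345))
hook (np.float64(265.0290150024139), np.float64(374.2447403288576)) (np.float64(275.73714753127143), np.float64(292.39082133532816)) (np.float64(392.6712552995276), np.float64(220.20988790840707))
peak (np.float64(267.43573937832116), np.float64(282.81059794622735)) (np.float64(238.05851232293838), np.float64(269.16831879220706)) (np.float64(384.6319492525838), np.float64(244.89090013912744))
```

View pics/m2.png

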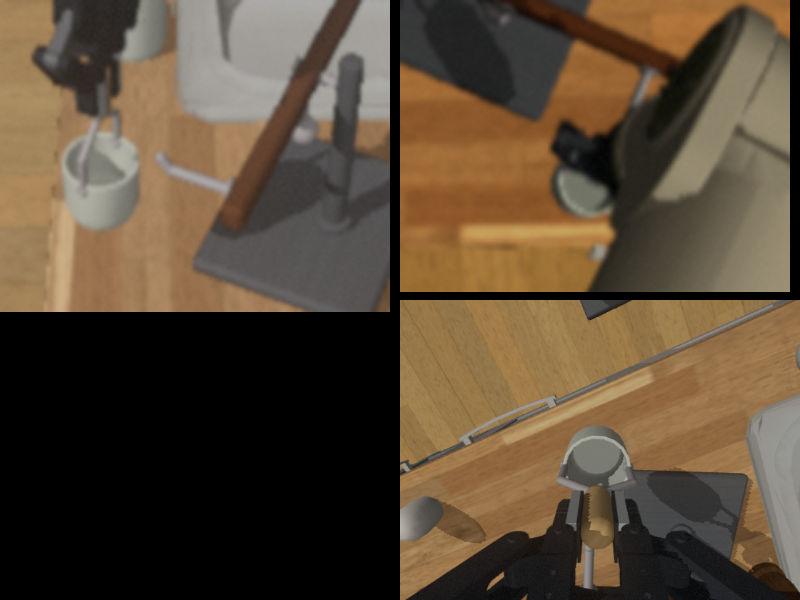

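Emit:
carry_out([
  {"tx": 0,"ty": -0.006,"tz": 0,"rx": 0,"ry": 0,"rz": 0,"grip": 0},
  {"tx": 0.025,"ty": -0.018,"tz": 0,"rx": 0,"ry": 0,"rz": 0,"grip": 0},
  {"tx": 0.05,"ty": -0.03,"tz": 0,"rx": 0,"ry": 0,"rz": 0,"grip": 0},
  {"tx": 0.075,"ty": -0.041,"tz": 0,"rx": 0,"ry": 0,"rz": 0,"grip": 0},
  {"tx": 0.1,"ty": -0.053,"tz": 0,"rx": 0,"ry": 0,"rz": 0,"grip": 0},
  {"tx": 0.111,"ty": -0.058,"tz": 0,"rx": 0,"ry": 0,"rz": 0,"grip": 0},
  {"tx": 0.111,"ty": -0.058,"tz": 0,"rx": 0,"ry": 0,"rz": 0,"grip": 0},
  {"tx": 0.111,"ty": -0.058,"tz": 0,"rx": 0,"ry": 0,"rz": 0,"grip": 0},
])

```text
clock: 5.5
ee_pos: [497.9, -285.7, 208.6]
tool_rot: [-0.635, -3.077, 0.0]
wrist_force: [0.4, 0.4, -1.4]
grip_width: 16.3
grasp_force: 59.0
```

```bash
python3 - <<'E'
from h import *
import pickle
np.set_printoptions(precision=1,suppress=True)
c=shot('wrist');b=shot('side')
s=bot.read_state();print(s['ee_pos'],s['tool_rot'],s['wrist_force'])
S=cv2.resize(b['image'][215:355,200:350],None,fx=2.6,fy=2.6,interpolation=2)
W=cv2.resize(c['image'],(400,300));im=np.zeros((364,800,3),np.uint8)
im[:,:390]=S;im[:300,400:]=W
cv2.imwrite('pics/m3.png',im[:,:,::-1])
E
```

```text
[ 497.8 -285.5  208.6] [0.6 3.1 0. ] [ 0.   0.4 -1.7]
```

View pics/m3.png

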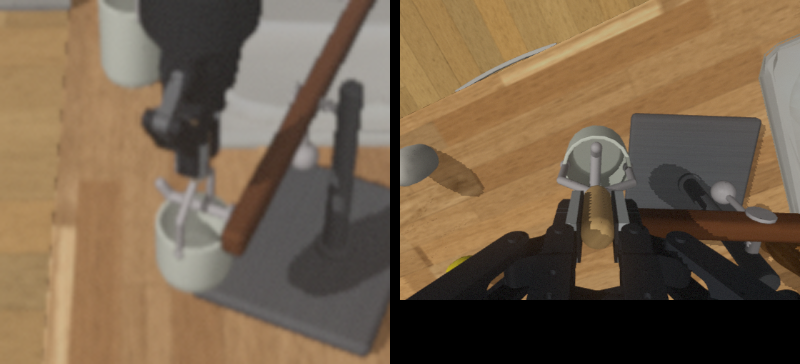

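The hook tip shows through the loop at (595,148) in the wrist view, so the pot is threaded. Next I'll lower it until the bar reaches its stop.

Emit:
carry_out([
  {"tx": 0,"ty": 0,"tz": -0.01,"rx": 0,"ry": 0,"rz": 0,"grip": 0},
  {"tx": 0,"ty": 0,"tz": -0.02,"rx": 0,"ry": 0,"rz": 0,"grip": 0},
  {"tx": 0,"ty": 0,"tz": -0.03,"rx": 0,"ry": 0,"rz": 0,"grip": 0},
  {"tx": 0,"ty": 0,"tz": -0.038,"rx": 0,"ry": 0,"rz": 0,"grip": 0},
  {"tx": 0,"ty": 0,"tz": -0.045,"rx": 0,"ry": 0,"rz": 0,"grip": 0},
  {"tx": 0,"ty": 0,"tz": -0.052,"rx": 0,"ry": 0,"rz": 0,"grip": 0},
  {"tx": 0,"ty": 0,"tz": -0.058,"rx": 0,"ry": 0,"rz": 0,"grip": 0},
  {"tx": 0,"ty": 0,"tz": -0.058,"rx": 0,"ry": 0,"rz": 0,"grip": 0},
])

```text
clock: 6.4
ee_pos: [498.2, -285.4, 172.9]
tool_rot: [-0.635, -3.076, 0.0]
wrist_force: [0.2, 0.1, -0.5]
grip_width: 16.3
grasp_force: 59.0
```

Emit:
carry_out([
  {"tx": 0,"ty": 0,"tz": -0.005,"rx": 0,"ry": 0,"rz": 0,"grip": 0},
  {"tx": 0,"ty": 0,"tz": -0.008,"rx": 0,"ry": 0,"rz": 0,"grip": 0},
  {"tx": 0,"ty": 0,"tz": -0.008,"rx": 0,"ry": 0,"rz": 0,"grip": 0},
])

```text
clock: 6.7
ee_pos: [498.5, -285.6, 168.8]
tool_rot: [0.635, 3.076, -0.0]
wrist_force: [0.0, -0.1, -0.6]
grip_width: 16.1
grasp_force: 59.3
```

Emit:
carry_out([
  {"tx": 0,"ty": 0,"tz": -0.003,"rx": 0,"ry": 0,"rz": 0,"grip": 0},
  {"tx": 0,"ty": 0,"tz": -0.003,"rx": 0,"ry": 0,"rz": 0,"grip": 0},
])

```text
clock: 6.9
ee_pos: [498.8, -285.8, 168.3]
tool_rot: [0.634, 3.075, 0.0]
wrist_force: [-2.4, 2.3, 9.9]
grip_width: 16.2
grasp_force: 60.2
```

Emit:
carry_out([
  {"tx": 0,"ty": 0,"tz": 0.001,"rx": 0,"ry": 0,"rz": 0,"grip": 0},
  {"tx": 0,"ty": 0,"tz": 0.001,"rx": 0,"ry": 0,"rz": 0,"grip": 0.6},
  {"tx": 0,"ty": 0,"tz": 0.001,"rx": 0,"ry": 0,"rz": 0,"grip": 0.6},
  {"tx": 0,"ty": 0,"tz": 0.001,"rx": 0,"ry": 0,"rz": 0,"grip": 0.6},
  {"tx": 0,"ty": 0,"tz": 0.001,"rx": 0,"ry": 0,"rz": 0,"grip": 0.6},
  {"tx": 0,"ty": 0,"tz": 0.001,"rx": 0,"ry": 0,"rz": 0,"grip": 0.6},
  {"tx": 0,"ty": 0,"tz": 0.03,"rx": 0,"ry": 0,"rz": 0,"grip": 0.6},
  {"tx": 0,"ty": 0,"tz": 0.08,"rx": 0,"ry": 0,"rz": 0,"grip": 0.6},
])

```text
clock: 7.7
ee_pos: [497.3, -284.7, 213.5]
tool_rot: [-0.634, -3.073, -0.001]
wrist_force: [1.3, -0.4, 0.7]
grip_width: 51.2
grasp_force: 0.0
```

Emit:
carry_out([
  {"tx": 0,"ty": 0,"tz": 0.08,"rx": 0,"ry": 0,"rz": 0,"grip": 1},
  {"tx": 0,"ty": 0,"tz": 0.16,"rx": 0,"ry": 0,"rz": 0,"grip": 1},
  {"tx": 0,"ty": 0.05,"tz": 0.2,"rx": 0,"ry": 0,"rz": 0.02,"grip": 1},
  {"tx": -0.02,"ty": 0.12,"tz": 0.2,"rx": 0,"ry": 0,"rz": 0.04,"grip": 1},
  {"tx": -0.04,"ty": 0.2,"tz": 0.2,"rx": 0,"ry": 0,"rz": 0.06,"grip": 1},
  {"tx": -0.05,"ty": 0.28,"tz": 0.2,"rx": 0,"ry": 0,"rz": 0.08,"grip": 1},
  {"tx": -0.07,"ty": 0.36,"tz": 0.2,"rx": 0,"ry": 0,"rz": 0.08,"grip": 1},
  {"tx": -0.09,"ty": 0.44,"tz": 0.2,"rx": 0,"ry": 0,"rz": 0.08,"grip": 1},
])

```text
clock: 8.5
ee_pos: [443.5, -19.8, 335.1]
tool_rot: [0.244, 3.131, 0.0]
wrist_force: [0.3, 1.0, 0.4]
grip_width: 85.4
grasp_force: 0.0
```

```bash
python3 - <<'E'
from h import *
np.set_printoptions(precision=2,suppress=True)
b=shot('side');t=shot('top');s=bot.read_state();print(s['ee_pos'],s['tool_rot'])
S=cv2.resize(b['image'][195:355,200:350],None,fx=2.6,fy=2.6,interpolation=2)
T=cv2.resize(t['image'][150:280,280:430],None,fx=2.6,fy=2.6,interpolation=2)
im=np.zeros((416,800,3),np.uint8)
im[:,:390]=S;im[:338,400:790]=T
cv2.imwrite('pics/m4.png',im[:,:,::-1])
E
```

```text
[443.19 -14.31 334.82] [-0.23 -3.13 -0.  ]
```

View pics/m4.png

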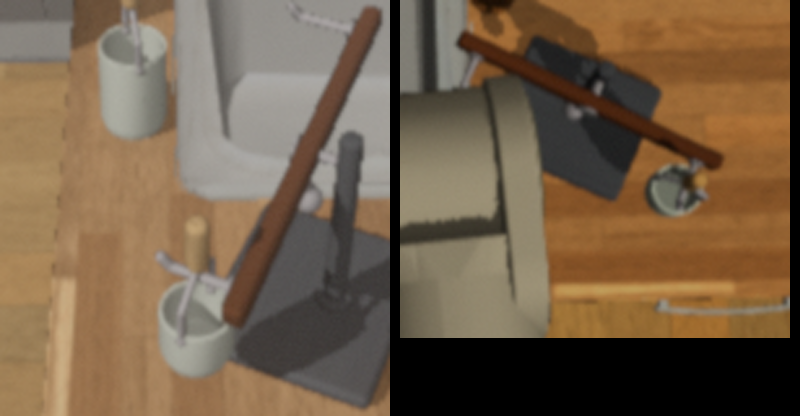

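The first pot hangs on the right hook, upright at (195,330) in the side crop, and the bar is tipped. Next I'll go to pot 1.

Emit:
carry_out([
  {"tx": -0.008,"ty": 0.08,"tz": 0,"rx": 0,"ry": 0,"rz": 0,"grip": 1},
  {"tx": -0.008,"ty": 0.16,"tz": 0,"rx": 0,"ry": 0,"rz": 0,"grip": 1},
  {"tx": -0.008,"ty": 0.24,"tz": 0,"rx": 0,"ry": 0,"rz": 0,"grip": 1},
  {"tx": -0.008,"ty": 0.32,"tz": -0.02,"rx": 0,"ry": 0,"rz": 0,"grip": 1},
  {"tx": -0.008,"ty": 0.4,"tz": -0.05,"rx": 0,"ry": 0,"rz": 0,"grip": 1},
  {"tx": -0.008,"ty": 0.47,"tz": -0.08,"rx": 0,"ry": 0,"rz": 0,"grip": 1},
  {"tx": -0.008,"ty": 0.52,"tz": -0.12,"rx": 0,"ry": 0,"rz": 0,"grip": 1},
  {"tx": -0.008,"ty": 0.547,"tz": -0.16,"rx": 0,"ry": 0,"rz": 0,"grip": 1},
])

```text
clock: 9.4
ee_pos: [438.8, 309.7, 237.5]
tool_rot: [-0.239, -3.132, -0.001]
wrist_force: [0.4, -0.2, -0.2]
grip_width: 85.4
grasp_force: 0.0
```

Emit:
carry_out([
  {"tx": 0,"ty": 0,"tz": 0,"rx": 0,"ry": 0,"rz": 0,"grip": 1},
  {"tx": 0,"ty": 0,"tz": 0,"rx": 0,"ry": 0,"rz": 0,"grip": 1},
])

```text
clock: 9.6
ee_pos: [439.8, 305.8, 238.8]
tool_rot: [-0.245, -3.132, 0.002]
wrist_force: [0.8, -0.5, -0.0]
grip_width: 85.6
grasp_force: 0.0
```

```bash
python3 - <<'E'
from h import *
import pickle
np.set_printoptions(precision=1,suppress=True)
c=shot('wrist');pickle.dump(c,open('w5.pkl','wb'));print(np.mean([bot.read_state()['ee_pos'] for _ in range(3)],0))
cv2.imwrite('pics/w5.png',cv2.resize(c['image'][120:270,170:370],None,fx=4,fy=4,interpolation=2)[:,:,::-1])
b=shot('side')
pickle.dump(b,open('b5.pkl','wb'))
E
```

```text
[440.5 305.5 239.9]
```

View pics/w5.png

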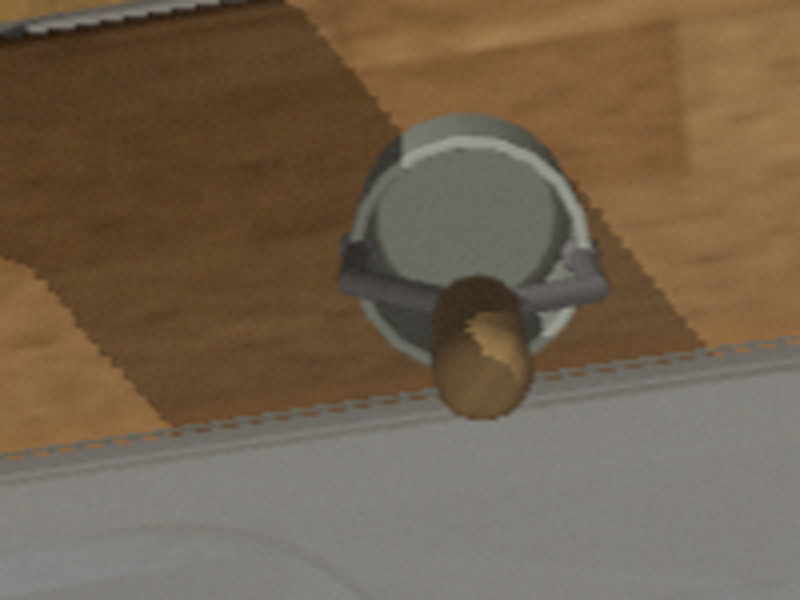

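Shoulders are at crop (345,280) and (605,290), the rim centre at (470,250) and the grip top at (482,380).

```bash
python3 - <<'E'
from h import *
import pickle
np.set_printoptions(precision=1,suppress=True)
c=pickle.load(open('w5.pkl','rb'));b=pickle.load(open('b5.pkl','rb'))
f=lambda u,v,z:onz(c,u/4+170,v/4+120,z)
p,q=f(345,280,62),f(605,290,62);d=q-p;print(np.degrees(np.arctan2(-d[0],d[1])))
print(f(482,380,140),f(470,250,50))
# expected left hook when tilted
for n,p in [('tipL',(582.5,-40,197)),('hookL',(609,-52,192))]:print(n,proj(b,p))
cv2.imwrite('pics/b5.png',cv2.resize(b['image'][185:245,300:380],None,fx=6,fy=6,interpolation=2)[:,:,::-1])
E
```

```text
-11.171619091980968
[441.1 316.2 140. ] [439.1 317.   50. ]
tipL (np.float64(311.7726788512941), np.float64(197.17283905782725))
hookL (np.float64(324.4193242840537), np.float64(202.28653707090368))
```

View pics/b5.png

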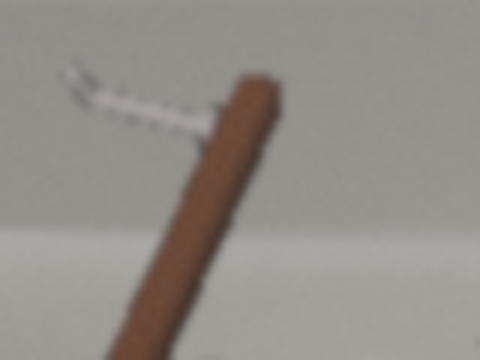

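Emit:
carry_out([
  {"tx": 0,"ty": 0.016,"tz": -0.07,"rx": 0,"ry": 0,"rz": 0,"grip": 1},
  {"tx": 0,"ty": 0.016,"tz": -0.14,"rx": 0,"ry": 0,"rz": 0,"grip": 1},
  {"tx": 0,"ty": 0.016,"tz": -0.195,"rx": 0,"ry": 0,"rz": 0,"grip": 1},
  {"tx": 0,"ty": 0.016,"tz": -0.221,"rx": 0,"ry": 0,"rz": 0,"grip": 1},
  {"tx": 0,"ty": 0.016,"tz": -0.221,"rx": 0,"ry": 0,"rz": 0,"grip": 1},
  {"tx": 0,"ty": 0.016,"tz": -0.221,"rx": 0,"ry": 0,"rz": 0,"grip": 0},
  {"tx": 0,"ty": 0.016,"tz": -0.221,"rx": 0,"ry": 0,"rz": 0,"grip": 0},
  {"tx": 0,"ty": 0.016,"tz": -0.221,"rx": 0,"ry": 0,"rz": 0,"grip": 0},
])

```text
clock: 10.5
ee_pos: [440.5, 316.8, 108.0]
tool_rot: [0.244, 3.13, 0.003]
wrist_force: [-0.2, 0.3, 0.1]
grip_width: 44.0
grasp_force: 0.0
```

Emit:
carry_out([
  {"tx": 0,"ty": 0,"tz": 0,"rx": 0,"ry": 0,"rz": 0,"grip": 0},
  {"tx": 0,"ty": 0,"tz": 0,"rx": 0,"ry": 0,"rz": 0,"grip": 0},
  {"tx": 0,"ty": 0,"tz": 0,"rx": 0,"ry": 0,"rz": 0,"grip": 0},
  {"tx": 0,"ty": 0,"tz": 0,"rx": 0,"ry": 0,"rz": 0,"grip": 0},
  {"tx": 0,"ty": 0,"tz": 0,"rx": 0,"ry": 0,"rz": 0,"grip": 0},
])

```text
clock: 11.0
ee_pos: [440.0, 316.3, 107.1]
tool_rot: [0.244, 3.131, 0.001]
wrist_force: [0.1, -1.2, 6.0]
grip_width: 16.2
grasp_force: 58.7
```

Emit:
carry_out([
  {"tx": 0,"ty": 0,"tz": 0.05,"rx": 0,"ry": 0,"rz": 0,"grip": 0},
  {"tx": 0,"ty": 0,"tz": 0.12,"rx": 0,"ry": 0,"rz": 0,"grip": 0},
  {"tx": 0,"ty": 0,"tz": 0.2,"rx": 0,"ry": 0,"rz": 0,"grip": 0},
  {"tx": 0,"ty": 0,"tz": 0.28,"rx": 0,"ry": 0,"rz": 0,"grip": 0},
  {"tx": 0,"ty": 0,"tz": 0.34,"rx": 0,"ry": 0,"rz": 0,"grip": 0},
  {"tx": 0,"ty": 0,"tz": 0.38,"rx": 0,"ry": 0,"rz": 0,"grip": 0},
  {"tx": 0.01,"ty": -0.04,"tz": 0.39,"rx": 0,"ry": 0,"rz": -0.02,"grip": 0},
  {"tx": 0.03,"ty": -0.1,"tz": 0.39,"rx": 0,"ry": 0,"rz": -0.04,"grip": 0},
])

```text
clock: 11.8
ee_pos: [456.9, 257.8, 341.0]
tool_rot: [0.437, 3.111, 0.002]
wrist_force: [1.0, -0.2, -2.7]
grip_width: 16.4
grasp_force: 58.9
```

Emit:
carry_out([
  {"tx": 0.02,"ty": -0.07,"tz": 0,"rx": 0,"ry": 0,"rz": -0.02,"grip": 0},
  {"tx": 0.04,"ty": -0.14,"tz": 0,"rx": 0,"ry": 0,"rz": -0.04,"grip": 0},
  {"tx": 0.06,"ty": -0.21,"tz": 0,"rx": 0,"ry": 0,"rz": -0.04,"grip": 0},
  {"tx": 0.08,"ty": -0.28,"tz": 0,"rx": 0,"ry": 0,"rz": -0.04,"grip": 0},
  {"tx": 0.1,"ty": -0.35,"tz": 0,"rx": 0,"ry": 0,"rz": -0.04,"grip": 0},
  {"tx": 0.12,"ty": -0.41,"tz": 0,"rx": 0,"ry": 0,"rz": -0.04,"grip": 0},
  {"tx": 0.138,"ty": -0.46,"tz": 0,"rx": 0,"ry": 0,"rz": -0.04,"grip": 0},
  {"tx": 0.138,"ty": -0.46,"tz": 0,"rx": 0,"ry": 0,"rz": -0.04,"grip": 0},
])

```text
clock: 12.6
ee_pos: [540.2, -26.3, 339.6]
tool_rot: [-0.65, -3.073, 0.004]
wrist_force: [0.4, 0.6, -0.8]
grip_width: 16.3
grasp_force: 59.0
```

Emit:
carry_out([
  {"tx": 0,"ty": 0.009,"tz": -0.06,"rx": 0,"ry": 0,"rz": 0,"grip": 0},
  {"tx": 0,"ty": 0.009,"tz": -0.12,"rx": 0,"ry": 0,"rz": 0,"grip": 0},
  {"tx": 0,"ty": 0.009,"tz": -0.165,"rx": 0,"ry": 0,"rz": 0,"grip": 0},
  {"tx": 0,"ty": 0.009,"tz": -0.182,"rx": 0,"ry": 0,"rz": 0,"grip": 0},
  {"tx": 0,"ty": 0.009,"tz": -0.182,"rx": 0,"ry": 0,"rz": 0,"grip": 0},
  {"tx": 0,"ty": 0.009,"tz": -0.182,"rx": 0,"ry": 0,"rz": 0,"grip": 0},
])

```text
clock: 13.2
ee_pos: [540.8, -14.4, 232.3]
tool_rot: [0.635, 3.075, 0.0]
wrist_force: [-0.6, -0.2, -0.7]
grip_width: 16.3
grasp_force: 59.0
```

```bash
python3 - <<'E'
from h import *
np.set_printoptions(precision=1,suppress=True)
c=shot('wrist');b=shot('side')
e=np.mean([bot.read_state()['ee_pos'] for _ in range(3)],0);print(e)
d=np.array([608.5,-52.5])-e[:2];x=np.array([.904,-.428]);y=np.array([.428,.904]);print('along',d@x,'lat',d@y,d)
print(proj(c,(608.5,-52.5,192)))
S=cv2.resize(b['image'][165:305,230:380],None,fx=2.6,fy=2.6,interpolation=2)
W=cv2.resize(c['image'],(400,300));im=np.zeros((364,800,3),np.uint8)
im[:,:390]=S;im[:300,400:]=W
cv2.imwrite('pics/m6.png',im[:,:,::-1])
E
```

```text
[541.2 -14.4 232.8]
along 77.11623417660735 lat -5.66160787867201 [ 67.3 -38.1]
(np.float64(261.2873079011119), np.float64(368.2961740329657))
```

View pics/m6.png

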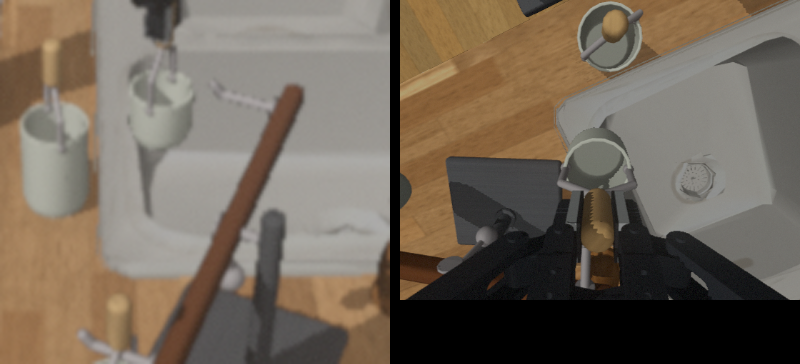

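Emit:
carry_out([
  {"tx": -0.004,"ty": -0.0085,"tz": -0.003,"rx": 0,"ry": 0,"rz": 0,"grip": 0},
  {"tx": 0.02,"ty": -0.02,"tz": -0.003,"rx": 0,"ry": 0,"rz": 0,"grip": 0},
  {"tx": 0.045,"ty": -0.032,"tz": -0.003,"rx": 0,"ry": 0,"rz": 0,"grip": 0},
  {"tx": 0.07,"ty": -0.0435,"tz": -0.003,"rx": 0,"ry": 0,"rz": 0,"grip": 0},
  {"tx": 0.095,"ty": -0.0555,"tz": -0.003,"rx": 0,"ry": 0,"rz": 0,"grip": 0},
  {"tx": 0.112,"ty": -0.0635,"tz": -0.003,"rx": 0,"ry": 0,"rz": 0,"grip": 0},
  {"tx": 0.112,"ty": -0.0635,"tz": -0.003,"rx": 0,"ry": 0,"rz": 0,"grip": 0},
  {"tx": 0.112,"ty": -0.0635,"tz": -0.003,"rx": 0,"ry": 0,"rz": 0,"grip": 0},
])

```text
clock: 14.1
ee_pos: [607.4, -52.8, 229.5]
tool_rot: [0.636, 3.077, -0.0]
wrist_force: [1.0, 0.0, -1.5]
grip_width: 16.6
grasp_force: 59.0
```

```bash
python3 - <<'E'
from h import *
np.set_printoptions(precision=1,suppress=True)
c=shot('wrist');b=shot('side')
e=np.mean([bot.read_state()['ee_pos'] for _ in range(3)],0);print(e)
S=cv2.resize(b['image'][165:305,230:380],None,fx=2.6,fy=2.6,interpolation=2)
W=cv2.resize(c['image'],(400,300));im=np.zeros((364,800,3),np.uint8)
im[:,:390]=S;im[:300,400:]=W
cv2.imwrite('pics/m7.png',im[:,:,::-1])
E
```

```text
[607.2 -52.2 229.6]
```

View pics/m7.png

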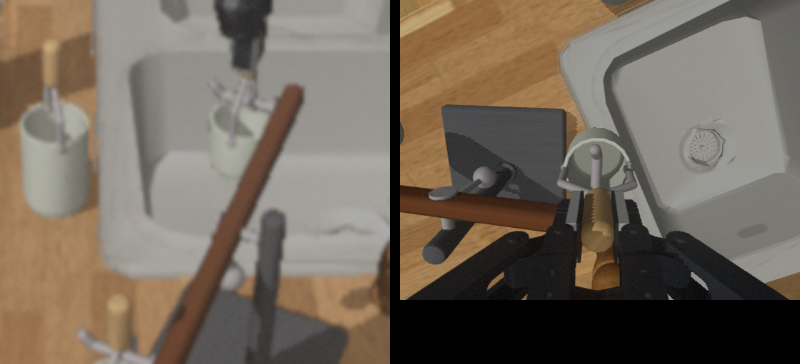

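The hook tip shows through the loop at (595,152), so it is threaded. I'm already past the picture allowance by miscount (12 viewed), so from here on I'll use numbers only. Next I'll lower to level.

Emit:
carry_out([
  {"tx": 0,"ty": 0,"tz": -0.01,"rx": 0,"ry": 0,"rz": 0,"grip": 0},
  {"tx": 0,"ty": 0,"tz": -0.018,"rx": 0,"ry": 0,"rz": 0,"grip": 0},
  {"tx": 0,"ty": 0,"tz": -0.024,"rx": 0,"ry": 0,"rz": 0,"grip": 0},
  {"tx": 0,"ty": 0,"tz": -0.029,"rx": 0,"ry": 0,"rz": 0,"grip": 0},
  {"tx": 0,"ty": 0,"tz": -0.034,"rx": 0,"ry": 0,"rz": 0,"grip": 0},
  {"tx": 0,"ty": 0,"tz": -0.039,"rx": 0,"ry": 0,"rz": 0,"grip": 0},
  {"tx": 0,"ty": 0,"tz": -0.044,"rx": 0,"ry": 0,"rz": 0,"grip": 0},
  {"tx": 0,"ty": 0,"tz": -0.048,"rx": 0,"ry": 0,"rz": 0,"grip": 0},
])

```text
clock: 15.0
ee_pos: [607.7, -52.3, 200.3]
tool_rot: [0.634, 3.077, 0.0]
wrist_force: [-0.1, 1.5, -0.3]
grip_width: 16.0
grasp_force: 59.0
```

Emit:
carry_out([
  {"tx": 0,"ty": 0,"tz": -0.004,"rx": 0,"ry": 0,"rz": 0,"grip": 0},
  {"tx": 0,"ty": 0,"tz": -0.008,"rx": 0,"ry": 0,"rz": 0,"grip": 0},
  {"tx": 0,"ty": 0,"tz": -0.012,"rx": 0,"ry": 0,"rz": 0,"grip": 0},
  {"tx": 0,"ty": 0,"tz": -0.016,"rx": 0,"ry": 0,"rz": 0,"grip": 0},
  {"tx": 0,"ty": 0,"tz": -0.016,"rx": 0,"ry": 0,"rz": 0,"grip": 0},
  {"tx": 0,"ty": 0,"tz": -0.016,"rx": 0,"ry": 0,"rz": 0,"grip": 0},
  {"tx": 0,"ty": 0,"tz": -0.016,"rx": 0,"ry": 0,"rz": 0,"grip": 0},
  {"tx": 0,"ty": 0,"tz": -0.016,"rx": 0,"ry": 0,"rz": 0,"grip": 0},
])

```text
clock: 15.8
ee_pos: [607.6, -52.2, 191.0]
tool_rot: [0.634, 3.077, 0.0]
wrist_force: [1.6, 2.2, 0.1]
grip_width: 16.1
grasp_force: 59.1
```

```bash
cat > chk.py <<'E'
from h import *
import pickle
np.set_printoptions(precision=1,suppress=True)
def bar(c,m=None):
    im=cv2.cvtColor(c['image'],cv2.COLOR_RGB2HSV).astype(int);r=c['image'].astype(int)
    k=((r[...,0]<130)&(r[...,0]>1.9*r[...,2])&(r[...,1]<.62*r[...,0])&(r[...,0]>45)).astype(np.uint8)
    n,l,s,_=cv2.connectedComponentsWithStats(k[165:345,250:400].copy())
    i=1+np.argmax(s[1:,4]);v,u=np.nonzero(l==i);v+=165;u+=250
    j=np.argsort(v-.5*u);w=max(5,len(j)//40)
    return s[i,4],(u[j[:w]].mean(),v[j[:w]].mean()),(u[j[-w:]].mean(),v[j[-w:]].mean())
_,b0=pickle.load(open('ab.pkl','rb'));print('level',bar(b0));print('tilt',bar(pickle.load(open('b5.pkl','rb'))))
b=shot('side');print('now',bar(b));s=bot.read_state();print(s['ee_pos'],s['wrist_force'])
E
python3 chk.py
```

```text
Traceback (most recent call last):
  File "chk.py", line 11, in <module>
    _,b0=pickle.load(open('ab.pkl','rb'));print('level',bar(b0));print('tilt',bar(pickle.load(open('b5.pkl','rb'))))
                                                        ~~~^^^^
  File "chk.py", line 8, in bar
    i=1+np.argmax(s[1:,4]);v,u=np.nonzero(l==i);v+=165;u+=250
        ~~~~~~~~~^^^^^^^^^
ValueError: attempt to get argmax of an empty sequence
```

```bash
sed -i 's/^    k=.*/    k=((r[...,0]<125)\&(r[...,0]>1.45*r[...,1])\&(r[...,0]>40)).astype(np.uint8)/' chk.py
python3 -c "
import pickle;_,b=pickle.load(open('ab.pkl','rb'));print(b['image'][258,316],b['image'][230,330])"; python3 chk.py
```

```text
[96 65 49] [98 68 52]
level (np.int32(447), (np.float64(318.90909090909093), np.float64(250.45454545454547)), (np.float64(288.09090909090907), np.float64(309.90909090909093)))
tilt (np.int32(585), (np.float64(326.07142857142856), np.float64(235.14285714285714)), (np.float64(289.5), np.float64(317.5)))
now (np.int32(254), (np.float64(306.5), np.float64(277.8333333333333)), (np.float64(289.0), np.float64(310.5)))
[607.6 -52.2 191. ] [2.1 2.5 0.5]
```

The bar end at v=310.5 matches the level picture (309.9; 317.5 when tilted). Next I'll release and retreat upward.

Emit:
carry_out([
  {"tx": 0,"ty": 0,"tz": 0,"rx": 0,"ry": 0,"rz": 0,"grip": 0.3},
  {"tx": 0,"ty": 0,"tz": 0,"rx": 0,"ry": 0,"rz": 0,"grip": 0.6},
  {"tx": 0,"ty": 0,"tz": 0,"rx": 0,"ry": 0,"rz": 0,"grip": 0.6},
  {"tx": 0,"ty": 0,"tz": 0,"rx": 0,"ry": 0,"rz": 0,"grip": 0.6},
  {"tx": 0,"ty": 0,"tz": 0,"rx": 0,"ry": 0,"rz": 0,"grip": 0.6},
  {"tx": 0,"ty": 0,"tz": 0.02,"rx": 0,"ry": 0,"rz": 0,"grip": 0.6},
  {"tx": 0,"ty": 0,"tz": 0.06,"rx": 0,"ry": 0,"rz": 0,"grip": 0.6},
  {"tx": 0,"ty": 0,"tz": 0.12,"rx": 0,"ry": 0,"rz": 0,"grip": 0.6},
])

```text
clock: 16.65
ee_pos: [606.6, -52.2, 262.8]
tool_rot: [-0.634, -3.074, 0.001]
wrist_force: [0.5, -0.2, 0.1]
grip_width: 51.1
grasp_force: 0.0
```

Emit:
carry_out([
  {"tx": 0,"ty": 0,"tz": 0.07,"rx": 0,"ry": 0,"rz": 0,"grip": 0.6},
  {"tx": 0,"ty": 0,"tz": 0.14,"rx": 0,"ry": 0,"rz": 0,"grip": 0.6},
  {"tx": -0.02,"ty": 0.06,"tz": 0.16,"rx": 0,"ry": 0,"rz": 0,"grip": 0.6},
  {"tx": -0.06,"ty": 0.13,"tz": 0.16,"rx": 0,"ry": 0,"rz": 0,"grip": 0.6},
  {"tx": -0.1,"ty": 0.2,"tz": 0.16,"rx": 0,"ry": 0,"rz": 0,"grip": 0.6},
  {"tx": -0.15,"ty": 0.27,"tz": 0.16,"rx": 0,"ry": 0,"rz": 0,"grip": 0.6},
  {"tx": -0.18,"ty": 0.34,"tz": 0.16,"rx": 0,"ry": 0,"rz": 0,"grip": 0.6},
  {"tx": -0.2,"ty": 0.42,"tz": 0.16,"rx": 0,"ry": 0,"rz": 0,"grip": 0.6},
])

```text
clock: 17.45
ee_pos: [486.3, 200.3, 360.9]
tool_rot: [0.636, 3.075, 0.003]
wrist_force: [1.7, -0.3, 0.8]
grip_width: 51.4
grasp_force: 0.0
```

Emit:
carry_out([
  {"tx": 0,"ty": 0,"tz": 0,"rx": 0,"ry": 0,"rz": 0,"grip": 0.6},
  {"tx": 0,"ty": 0,"tz": 0,"rx": 0,"ry": 0,"rz": 0,"grip": 0.6},
  {"tx": 0,"ty": 0,"tz": 0,"rx": 0,"ry": 0,"rz": 0,"grip": 0.6},
  {"tx": 0,"ty": 0,"tz": 0,"rx": 0,"ry": 0,"rz": 0,"grip": 0.6},
  {"tx": 0,"ty": 0,"tz": 0,"rx": 0,"ry": 0,"rz": 0,"grip": 0.6},
  {"tx": 0,"ty": 0,"tz": 0,"rx": 0,"ry": 0,"rz": 0,"grip": 0.6},
  {"tx": 0,"ty": 0,"tz": 0,"rx": 0,"ry": 0,"rz": 0,"grip": 0.6},
  {"tx": 0,"ty": 0,"tz": 0,"rx": 0,"ry": 0,"rz": 0,"grip": 0.6},
])

```text
clock: 18.25
ee_pos: [487.6, 199.4, 358.9]
tool_rot: [-0.635, -3.077, 0.0]
wrist_force: [0.4, 0.5, -0.5]
grip_width: 51.0
grasp_force: 0.0
```

```bash
cat >> chk.py <<'E'
import time
def rackdiff(p,q): return np.abs(p['image'][150:345,250:400].astype(int)-q['image'][150:345,250:400]).max(2)
b1=b
for _ in range(12): b1=shot('side')
d=rackdiff(b,b1);print('moving px over 0.6s',(d>30).sum())
def light(c):  # pale pot pixels near each expected pot centre
    r=c['image'].astype(int);k=(r.min(2)>110)&(np.ptp(r,axis=2)<28);out=[]
    for x,y in((609,-52),(497.5,-286)):
        q0,q1=proj(c,(x,y,134)),proj(c,(x,y,84));g=proj(c,(x,y,209));out.append((np.round(g),c['image'][int(g[1]),int(g[0])]))
    return out
print('grips',light(b1),bar(b1))
E
python3 chk.py
```

```text
level (np.int32(447), (np.float64(318.90909090909093), np.float64(250.45454545454547)), (np.float64(288.09090909090907), np.float64(309.90909090909093)))
tilt (np.int32(585), (np.float64(326.07142857142856), np.float64(235.14285714285714)), (np.float64(289.5), np.float64(317.5)))
now (np.int32(385), (np.float64(318.77777777777777), np.float64(249.88888888888889)), (np.float64(289.1111111111111), np.float64(310.1111111111111)))
[487.6 199.4 358.9] [ 0.  -0.5 -0.5]
moving px over 0.6s 0
grips [(array([325., 196.]), array([169, 140, 103], dtype=uint8)), (array([276., 277.]), array([162, 133,  96], dtype=uint8))] (np.int32(393), (np.float64(323.22222222222223), np.float64(243.77777777777777)), (np.float64(289.1111111111111), np.float64(310.1111111111111)))
```

```bash
python3 -c "
from plant import bot;print(bot.finish_job())"
```

```text
the job is handed in; nothing more can be done
None
```

Both small pots hang on the left and right hooks with the bar level and no motion in the last side-camera check, and the job is handed in at about 19 s (no verdict returned); I viewed 12 pictures, over the limit of 10.

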